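# Find the rattling sample tin

## Robot

A 6-joint arm with a two-finger parallel gripper is mounted at the origin on the work surface. World frame = base frame: x ahead of the robot, y to its left, z up, the work surface at z = 0. Lengths are in mm, angles in rad, forces in N, time in s.
With the tool pointing down it reaches from about 300 to 950 mm from the base axis. Payload 3.1 kg.
Tool frame: the origin (TCP) lies at the very end of the fingers, on their centre line; the grasp point (between the pads) lies ctrl.grip_point_offset behind it (ctrl.grip_point_offset is the distance from the TCP to the grasp point, in mm); z points along the fingers, y is the direction in which the jaws open and shut (so a half turn about z gives the same grasp; the last joint's range is limited). The gripper opens to 85 mm and grips with 20 to 120 N. Pads are 22 mm wide; open, the fingers measure 114 mm over their backs; the gripper's body (76 mm by 85 mm) begins 54 mm behind the grasp point. The pads swing forward as they close: fully open they stand 13 mm farther back than shut.
Start: joints at [1.19, 0.308, 1.634, -0, 1.2, -0.07], TCP at [191.164, 595.053, 231.272] pointing down, gripper open.
Joint ranges: [-3.06, 3.06], [-0.79, 1.96], [0.05, 2.63], [-1.19, 4.34], [0.05, 2.64], [-2.94, 2.94]. Speed limits (rad/s): [2.79, 2.79, 3.14, 3.14, 3.14, 3.14].

## Interface

Orientations are given as [roll, pitch, yaw] about the fixed x, y, z axes, in that order (R = Rz(yaw) Ry(pitch) Rx(roll)).
In Python, from bench import ctrl, capture, get_calibration, nets gives the robot as it stands.
- The arm moves only by the tool jog_arm, never from a script. Its argument "motion" is a list of rows, each a list of 5 numbers: the opening, from 0 (shut) to 1 (fully open), then the shift along the world's x, y, z in units of 25 cm (1.0 is 25 cm), then the turn about the world's z in units of pi/4 rad (1.0 is pi/4 rad). In form: [[fingers, tx, ty, tz, twist], ...]. A call has 1 to 10 rows; each row shifts and turns the pose as measured when the row begins; what a row does not reach is not made up. A row lasts 1/12 s, in which the tool goes at most 41.7 mm and 7.16 degrees, less where a joint would pass 70% of its speed; a pose out of reach is approached as far as the arm can. A call with a number of a shift or a turn outside -1 to 1 is refused whole. A call with a gripper value outside its range is refused whole. The fingers move at their own pace and stop on an object; the grip force is fixed at half the most. Time passes only in rows, so rows that do not move let the fingers close. It gives the time, the measured TCP pose, the force and the opening at its end, in the units of the state.
- ctrl.observe(): the state, without advancing time (a new reading comes with each control period).
- capture(name): name is "side" or "top"; returns (picture, depth): 480x640x3 uint8, blue, green, red; 480x640 float32, mm along the optical axis (not along the pixel's ray), 0 where there is no reading.
- get_calibration(name): a dict with "fx", "fy", "cx", "cy" (pixels), "rvec" (rotation vector, rad) and "tvec" (3), from world to camera coordinates, as OpenCV has them. Camera axes: x right, y down, z forward; pixel columns grow to the right and rows downward; lengths in mm; the calibration is good to about 2 mm. A picture is of the moment at which its call begins. get_calibration takes no time and is no camera call.
- ctrl.job_done(): hands the job in, once; it reports no verdict.
Trained networks look in the newest picture that a camera, given by its name, has taken for a name from the list of things; names that differ only in an ending like _2 or _b are one class to them, and where a whole thing is asked for, a point or a joint stands for the part that bears it (a point fixed in the world has none). Each returns a list of dicts, best first, with "conf" (0 to 1); they miss things now and then, are a little off and sometimes report something else, mostly with a low value. They report only what shows in the picture. A call takes as long as a camera call. They do not tell look-alikes from the thing itself.
- nets.masks_of(target, camera): "pixels" (480x640 bool, what is visible of it) and "box" ([left, top, width, height] in pixels, round what is visible of it).
The state is a dict: "t": time; "joints": joint angles; "qd": joint speeds; "joint_torque": joint torques, N m; "tcp_pos": TCP position; "tool_rot": TCP orientation; "wrist_force": force on the tool from outside, world axes, zero at the start; "torque": the same for the moment, N m; "finger_gap": finger opening in mm.
Only numpy, scipy, OpenCV 4.12 (cv2) and the standard library are available. Lean on these libraries where they do the work, as an engineer would, in place of code of your own. Each camera call takes 0.05 s, during which the arm holds its last target. There are 200 camera calls.

## Task

In the tasting lab a loose steel grinding ball has been left inside one of the three closed, identical green-lidded sample tins; the other two are empty. Lift and shake the tins to find the one that rattles (shake it even if it is the last one left), stand it upright in the shallow red tray, and leave the other two standing upright on the table.

Things in the scene. Friction and masses are not known exactly. Their poses are not given: they have to be found in the camera images.
- tin_a: Closed thin-walled tin, one of three alike, upright: 130 mm long (its x), 60 wide (y), 80 tall (z up), metal, fixed green lid. Origin: centre of underside. Weighs 0.15 to 0.48 kg empty; a hard grip lets it slip: use 30 to 50 N. Inside 120 x 50 x 70 mm: empty, or with the loose steel ball (30 mm, 110 g), which rolls end to end when tilted, stays there if levelled slowly, and is felt as knocks or a shift of load. Which tin varies.
- tin_b: Closed thin-walled tin, one of three alike, upright: 130 mm long (its x), 60 wide (y), 80 tall (z up), metal, fixed green lid. Origin: centre of underside. Weighs 0.15 to 0.48 kg empty; a hard grip lets it slip: use 30 to 50 N. Inside 120 x 50 x 70 mm: empty, or with the loose steel ball (30 mm, 110 g), which rolls end to end when tilted, stays there if levelled slowly, and is felt as knocks or a shift of load. Which tin varies.
- tin_c: Closed thin-walled tin, one of three alike, upright: 130 mm long (its x), 60 wide (y), 80 tall (z up), metal, fixed green lid. Origin: centre of underside. Weighs 0.15 to 0.48 kg empty; a hard grip lets it slip: use 30 to 50 N. Inside 120 x 50 x 70 mm: empty, or with the loose steel ball (30 mm, 110 g), which rolls end to end when tilted, stays there if levelled slowly, and is felt as knocks or a shift of load. Which tin varies.
- tray: Shallow red tray fixed to the table, 220 mm (its x) by 180 mm (its y), 16 mm high; floor and walls 5 mm thick, so its inside is 210 x 170 mm and a tin fits in at any yaw. Origin: centre of its underside, on the table.
Things that resemble listed ones, but are neither listed nor needed, are in the scene too. What is shaped like the tin_c but orange is not meant.

How it is judged (in metres and radians):
On the way:
1. the tin that holds the ball is lifted clear of the table and the ball is set rolling (ball more than 60 mm up and at least 15 mm off the middle of its tin) (height (world z) of ball_center above 0.06 m and (distance between ball_center and tin_a between 0.025 and 0.085 m or distance between ball_center and tin_b between 0.025 and 0.085 m or distance between ball_center and tin_c between 0.025 and 0.085 m)), for 0.05 s.
At the end, for the whole second after the job is handed in: The tin that holds the ball stands flat on the tray's floor (within 6 degrees of upright), the other two tins stand upright (within 6 degrees) directly on the table outside the tray, and all are at rest (((distance between ball_center and tin_a below 0.065 m and x of tin_a in the frame of tray between -0.105 and 0.105 m and y of tin_a in the frame of tray between -0.085 and 0.085 m and z of tin_a in the frame of tray between 0.002 and 0.01 m and angle between each of tin_a, tin_b, tin_c's own z axis and vertical below 0.1 rad and height (world z) of tin_b between -0.004 and 0.004 m and height (world z) of tin_c between -0.004 and 0.004 m and linear speed of each of tin_a, tin_b, tin_c below 0.02 m/s) or (distance between ball_center and tin_b below 0.065 m and x of tin_b in the frame of tray between -0.105 and 0.105 m and y of tin_b in the frame of tray between -0.085 and 0.085 m and z of tin_b in the frame of tray between 0.002 and 0.01 m and angle between each of tin_b, tin_a, tin_c's own z axis and vertical below 0.1 rad and height (world z) of tin_a between -0.004 and 0.004 m and height (world z) of tin_c between -0.004 and 0.004 m and linear speed of each of tin_a, tin_b, tin_c below 0.02 m/s) or (distance between ball_center and tin_c below 0.065 m and x of tin_c in the frame of tray between -0.105 and 0.105 m and y of tin_c in the frame of tray between -0.085 and 0.085 m and z of tin_c in the frame of tray between 0.002 and 0.01 m and angle between each of tin_c, tin_a, tin_b's own z axis and vertical below 0.1 rad and height (world z) of tin_a between -0.004 and 0.004 m and height (world z) of tin_b between -0.004 and 0.004 m and linear speed of each of tin_a, tin_b, tin_c below 0.02 m/s))); the robot touches nothing.
It also fails if it takes over 72 s, if anything falls off the work surface, if the arm or the gripper's body presses on something with over 40 N, if the wrist force passes 120 N, or if a joint passes its speed limit or range.

## Working session

There is one attempt and no reset: what is moved stays moved. The work goes in short steps, Python scripts to look and compute and a tool call to move; the robot and the scene stay as the last step left them, time stands still between calls to the robot, and variables do not carry over. Pictures are saved under pics/ and viewed, about 8 in all and at most 12, crops included, and the job is handed in when it is done.

Besides the shell and the picture viewer there is one more tool, called after ">>>" as name(argument=value, ...), one argument or row to a line, values as JSON. jog_arm: Moves the arm, as the interface text tells. Shifts and turns lie within -1 to 1; 1 stands for 25 cm of shift or pi/4 rad of turn. Its arguments: {"type":"object","properties":{"motion":{"type":"array"}},"required":["motion"]}

```bash
mkdir -p pics; cat > h.py <<'E'
import numpy as np,cv2
from bench import ctrl,capture,get_calibration,nets
def world(cam,depth,mask):
    c=get_calibration(cam);R,_=cv2.Rodrigues(np.array(c["rvec"],float));t=np.array(c["tvec"],float).ravel()
    v,u=np.nonzero(mask&(depth>0));z=depth[v,u]
    P=np.stack([(u-c["cx"])*z/c["fx"],(v-c["cy"])*z/c["fy"],z],1)
    return (P-t)@R,u,v
E
python3 - <<'E'
from h import *
s=ctrl.observe();print({k:np.round(v,3).tolist() for k,v in s.items()},ctrl.grip_point_offset)
for cam in("top","side"):
    im,d=capture(cam);cv2.imwrite(f"pics/{cam}0.png",im);np.save(f"{cam}0.npy",d)
    for n in("tin_a","tray"):
        for m in nets.masks_of(n,cam):
            P,u,v=world(cam,d,m["pixels"])
            if len(P)==0: continue
            top=P[P[:,2]>P[:,2].max()-12] if n=="tin_a" else P
            r=cv2.minAreaRect(top[:,:2].astype(np.float32))
            print(cam,n,round(m["conf"],2),m["box"],"rect",np.round(r[0]),np.round(r[1]),round(r[2],1),"z",np.percentile(P[:,2],[5,50,95]).round(),"bgr",im[v,u].mean(0).round())
E
```

```text
{'t': 0.0, 'joints': [1.19, 0.309, 1.635, 0.0, 1.2, -0.07], 'qd': [0.001, -0.001, -0.001, 0.001, -0.001, 0.001], 'joint_torque': [0.0, -41.525, -27.667, 0.0, 0.01, -0.0], 'tcp_pos': [190.823, 594.273, 230.039], 'tool_rot': [-3.139, -0.0, 2.831], 'wrist_force': [-0.224, 0.422, -0.218], 'torque': [-0.043, 0.032, -0.017], 'finger_gap': 85.2} 18.700000000000003
top tin_a 0.95 [254.6, 155.9, 36.7, 69.3] rect [592.  94.] [132.  62.] 11.8 z [40. 80. 83.] bgr [69. 90. 67.]
top tin_a 0.85 [333.3, 267.3, 40.4, 60.5] rect [348. -76.] [131.  61.] 12.6 z [78. 81. 84.] bgr [ 56. 105. 137.]
top tin_a 0.84 [148.0, 193.4, 41.3, 65.2] rect [506. 328.] [131.  62.] 0.4 z [13. 79. 83.] bgr [74. 90. 76.]
top tin_a 0.77 [440.4, 276.6, 68.8, 56.8] rect [ 330. -360.] [ 61. 131.] 29.7 z [27. 80. 83.] bgr [ 34.  88. 125.]
top tin_a 0.58 [336.8, 179.7, 36.4, 68.1] rect [536. -91.] [133.  62.] 8.7 z [14. 80. 83.] bgr [68. 89. 65.]
top tray 0.79 [406.1, 160.2, 90.8, 97.4] rect [ 564. -331.] [228. 193.] 4.7 z [ 2.  5. 16.] bgr [ 39.  45. 134.]
side tin_a 0.9 [265.7, 181.2, 66.6, 51.7] rect [537. -92.] [131.  65.] 9.4 z [10. 75. 83.] bgr [66. 83. 64.]
side tin_a 0.86 [213.9, 248.5, 74.2, 50.5] rect [593.  92.] [132.  66.] 11.9 z [ 9. 78. 83.] bgr [66. 84. 63.]
side tin_a 0.73 [356.4, 199.8, 72.8, 50.0] rect [349. -77.] [133.  67.] 13.4 z [ 6. 75. 83.] bgr [ 15.  68. 127.]
side tin_a 0.69 [389.5, 105.3, 48.2, 65.6] rect [ 331. -361.] [ 64. 137.] 29.3 z [ 9. 71. 83.] bgr [ 17.  65. 118.]
side tin_a 0.66 [217.5, 366.2, 91.9, 67.5] rect [507. 328.] [132.  64.] 0.7 z [11. 80. 83.] bgr [65. 86. 59.]
side tray 0.95 [260.5, 113.7, 104.0, 63.5] rect [ 564. -338.] [229. 211.] 5.3 z [ 2.  6. 16.] bgr [ 16.  18. 149.]
```

View pics/top0.png

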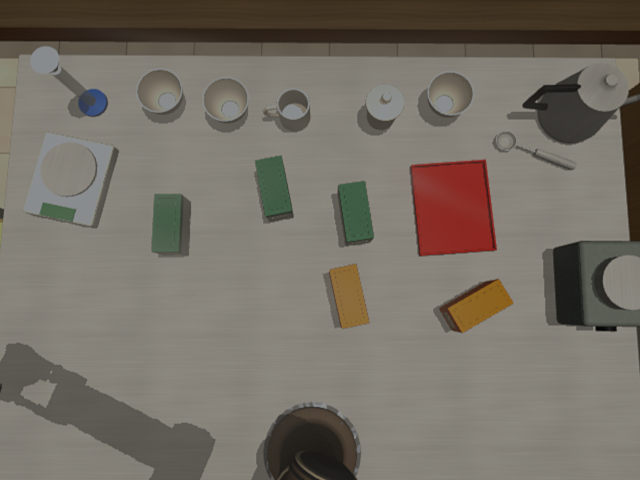

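```bash
python3 -c "
import cv2
im=cv2.imread('pics/top0.png')[140:340,130:520]
cv2.imwrite('pics/crop0.png',cv2.resize(im,None,fx=2,fy=2,interpolation=cv2.INTER_CUBIC))
print('ok')"
```

```text
ok
```

View pics/crop0.png

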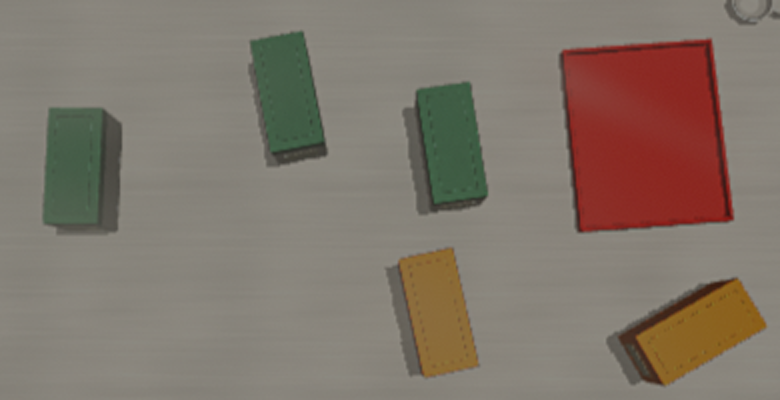

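Listed candidates in the top picture:
- Green tins at pixels (168,223), (274,187) and (356,212). These are the real ones.
- Orange look-alikes at (349,296) and (480,305). I'm rejecting these by colour.

The crop confirms three green tins and the tray at (453,208). I'll start with the left tin at (507,328), yaw about 0.

>>> jog_arm(
  motion=[
    [1,0.126,-0.106,0,0.1],
    [1,0.126,-0.106,0,0.1],
    [1,0.126,-0.106,0,0.1],
    [1,0.126,-0.106,0,0.1],
    [1,0.126,-0.106,0,0],
    [1,0.126,-0.106,0,0],
    [1,0.126,-0.106,0,0],
    [1,0.126,-0.106,0,0],
    [1,0.126,-0.106,0,0],
    [1,0.126,-0.106,0,0],
  ],
)

```text
t: 1.13
tcp_pos: [503.8, 328.2, 231.5]
tool_rot: [3.137, -0.001, -3.105]
wrist_force: [-0.7, 0.6, 0.1]
finger_gap: 85.3
```

>>> jog_arm(
  motion=[
    [1,0.012,0,-0.13,-0.035],
    [1,0,0,-0.13,0],
    [1,0,0,-0.13,0],
    [1,0,0,-0.13,0],
    [1,0,0,-0.13,0],
    [1,0,0,-0.1,0],
    [1,0,0,-0.05,0],
    [1,0,0,0,0],
  ],
)

```text
t: 1.8
tcp_pos: [520.1, 319.7, 29.7]
tool_rot: [3.132, 0.016, 3.133]
wrist_force: [-1.2, -0.6, 0.1]
finger_gap: 85.6
```

>>> jog_arm(
  motion=[
    [1,0,0,0,0],
    [1,0,0,0,0],
  ],
)

```text
t: 1.97
tcp_pos: [520.2, 319.8, 29.9]
tool_rot: [3.133, 0.015, 3.133]
wrist_force: [0.3, 0.9, -0.0]
finger_gap: 85.3
```

```bash
python3 - <<'E'
from h import *
im,d=capture("top");m=[x for x in nets.masks_of("tin_a","top")]
for x in m:
    P,u,v=world("top",d,x["pixels"]);P=P[(P[:,2]>70)&(P[:,2]<86)]
    if len(P)>50:
        r=cv2.minAreaRect(P[:,:2].astype(np.float32));print(round(x["conf"],2),np.round(r[0]),np.round(r[1]),round(r[2],1))
E
```

```text
0.96 [348. -76.] [132.  62.] 12.6
0.86 [505. 326.] [ 59. 131.] 89.8
0.75 [ 329. -360.] [ 62. 132.] 29.8
0.64 [535. -91.] [132.  62.] 8.8
```

>>> jog_arm(
  motion=[
    [1,-0.052,0.032,0,0.02],
    [1,0,0,0,0],
    [1,0,0,0,0],
  ],
)

```text
t: 2.32
tcp_pos: [510.5, 331.1, 36.0]
tool_rot: [3.127, 0.025, -3.133]
wrist_force: [0.1, -0.9, 0.2]
finger_gap: 85.3
```

>>> jog_arm(
  motion=[
    [0.62,-0.012,-0.01,-0.02,0],
    [0.62,0,0,0,0],
    [0.62,0,0,0,0],
    [0.62,0,0,0,0],
    [0.62,0,0,0,0],
    [0.62,0,0,0,0],
  ],
)

```text
t: 2.82
tcp_pos: [508.5, 329.7, 33.6]
tool_rot: [3.125, 0.03, -3.131]
wrist_force: [-0.3, -0.4, 1.4]
finger_gap: 59.1
```

>>> jog_arm(
  motion=[
    [0.62,0,0,0.06,0],
    [0.62,0,0,0.12,0],
    [0.62,0,0,0.12,0],
    [0.62,0,0,0.1,0],
    [0.62,0,0,0,0],
    [0.62,0,0,0,0],
  ],
)

```text
t: 3.32
tcp_pos: [499.3, 324.0, 125.5]
tool_rot: [3.136, 0.009, -3.132]
wrist_force: [-0.5, -0.2, -5.3]
finger_gap: 59.6
```

```bash
cat > m.py <<'E'
from h import *
F=[];T=[]
for i in range(8):
    capture("side");s=ctrl.observe();F.append(s["wrist_force"]);T.append(s["torque"])
print("F",np.mean(F,0).round(3),np.std(F,0).round(2),"T",np.mean(T,0).round(4),np.std(T,0).round(4),"tcp",np.round(s["tcp_pos"],1),np.round(s["tool_rot"],3),"gap",s["finger_gap"],"tq",np.round(s["joint_torque"],3),"t",s["t"])
E
python3 m.py
```

```text
F [ 0.01  -0.221 -4.269] [0.46 0.42 0.5 ] T [-0.0122  0.0133  0.0044] [0.0204 0.0225 0.0282] tcp [499.3 324.1 125.1] [ 3.136  0.008 -3.132] gap 59.00923789282351 tq [-2.0000e-03 -4.3178e+01 -2.6087e+01  1.0000e-03 -4.6000e-02  0.0000e+00] t 3.7167
```

>>> jog_arm(
  motion=[
    [0.62,0.16,0,0,0],
    [0.62,0.16,0,0,0],
    [0.62,0.16,0,0,0],
    [0.62,0,0,0,0],
    [0.62,0,0,0,0],
  ],
)

```text
t: 4.13
tcp_pos: [615.2, 320.8, 115.4]
tool_rot: [-3.139, -0.009, -3.13]
wrist_force: [-0.4, -0.3, -5.4]
finger_gap: 59.7
```

```bash
python3 m.py
```

```text
F [-0.144  0.168 -4.223] [0.57 0.56 0.41] T [ 0.0107 -0.0176 -0.0214] [0.0358 0.143  0.0462] tcp [613.5 321.6 117.5] [-3.14  -0.007 -3.127] gap 59.57573463693853 tq [-8.5000e-02 -5.2328e+01 -2.7467e+01 -1.2000e-02 -8.0000e-03  1.0000e-03] t 4.5333
```

>>> jog_arm(
  motion=[
    [0.62,-0.16,0,0,0],
    [0.62,-0.16,0,0,0],
    [0.62,-0.16,0,0,0],
    [0.62,0,0,0,0],
    [0.62,0,0,0,0],
  ],
)

```text
t: 4.95
tcp_pos: [485.3, 319.5, 115.6]
tool_rot: [-3.138, -0.009, -3.127]
wrist_force: [1.0, 0.4, -3.5]
finger_gap: 59.1
```

```bash
python3 m.py
```

```text
F [-0.126  0.063 -4.377] [1.15 0.69 0.8 ] T [-0.0109 -0.0614  0.0134] [0.0298 0.0976 0.0417] tcp [489.1 319.7 115.7] [-3.138 -0.008 -3.13 ] gap 59.445714020003294 tq [ 9.1000e-02 -4.2893e+01 -2.5546e+01  3.3000e-02  8.7000e-02  0.0000e+00] t 5.35
```

>>> jog_arm(
  motion=[
    [0.62,0.16,0,0,0],
    [0.62,0.08,0,0,0],
    [0.62,0.05,0,0,0],
    [0.62,0.02,0,0,0],
    [0.62,0,0,0,0],
  ],
)

```text
t: 5.77
tcp_pos: [566.7, 316.7, 111.6]
tool_rot: [-3.134, -0.017, -3.132]
wrist_force: [0.4, 0.4, -4.4]
finger_gap: 59.4
```

```bash
python3 m.py
```

```text
F [ 2.300e-02  3.000e-03 -4.438e+00] [0.47 0.29 0.5 ] T [0.0033 0.0133 0.0107] [0.0254 0.0977 0.0292] tcp [564.2 317.1 111.8] [-3.134 -0.018 -3.13 ] gap 59.41821396100461 tq [-5.6000e-02 -4.8802e+01 -2.6522e+01 -8.0000e-03  6.3000e-02  1.0000e-03] t 6.1667
```

```bash
cat > s.py <<'E'
from h import *
T=[]
for i in range(14):
    s=ctrl.observe();T.append([s["torque"][1]*1e3,s["torque"][0]*1e3,s["wrist_force"][0]*100,s["joint_torque"][4]*1e3,s["qd"][1]*1e3])
    capture("side")
print(np.round(np.array(T).T).astype(int),s["t"],"end mean Ty",np.mean([r[0] for r in T[-8:]]).round(1))
E
python3 s.py
```

```text
[[  20  134  -41  -72   67   38  -42   36  135  -43   16   96   -3 -101]
 [  -1   -4   32   72   16  -48   40  -12    3   25   19   14   52  -13]
 [   5   95  -11   20  -77    7    0   23  -52   -2 -117   -8  -17   24]
 [  63   62   61   59   59   58   56   56   56   54   54   55   54   53]
 [   2    3    2    2    1    3    1    1    3    2    0    1    0   -1]] 6.8167 end mean Ty 11.7
```

>>> jog_arm(
  motion=[
    [0.62,-0.16,0,0,0],
    [0.62,-0.1,0,0,0],
    [0.62,0,0,0,0],
  ],
)

```text
t: 7.12
tcp_pos: [500.4, 316.5, 110.7]
tool_rot: [-3.134, -0.016, -3.133]
wrist_force: [-0.3, -0.6, -4.8]
finger_gap: 59.5
```

```bash
python3 s.py
```

```text
[[ 116  -72   21 -139  -11   -4 -103 -119   -4   94  -34 -136  -83   -2]
 [ -25  -17   -2  -11  -15  -96  -11   53   18  -14   11  -19  -67  -33]
 [ -28  -96   44   41    6   50  -30  -44  -53   64  -30   43  104  -28]
 [-196    6  234  220  168   64  118  106   95   89   88   88   90   92]
 [  23   19   12    9    5    6    2    1   -1    0   -1    1   -2    1]] 7.7667 end mean Ty -48.4
```

```bash
python3 s.py
```

```text
[[  32 -118 -170  -95   63  -35 -156  -85   31  -35 -105  -97  -69   74]
 [ -32  -24    2   40    1  -32   -2  -11   41  -55  -13   20   -6   -3]
 [ -60   49   49  -22  -82   -1  -43  -51   15  -18  -10   -4    6  -25]
 [  94   96   96   97   99   99   98   98   99  100   99   98   98   99]
 [  -2    0    0   -1   -1   -1   -2    2    1   -1    1    0   -1   -1]] 8.4667 end mean Ty -55.4
```

>>> jog_arm(
  motion=[
    [0.62,0.16,0,0,0],
    [0.62,0.1,0,0,0],
    [0.62,0,0,0,0],
  ],
)

```text
t: 8.77
tcp_pos: [565.1, 315.0, 108.2]
tool_rot: [-3.132, -0.021, -3.132]
wrist_force: [0.0, -0.3, -4.6]
finger_gap: 59.2
```

```bash
python3 s.py;python3 s.py
```

```text
[[-214   76 -123   96  -92  103  101  -63   23  103  -23  -24   88    5]
 [  38    4   -4   -3   31  -15  -11    7  -32  -26   38   -4   -1    7]
 [   4   71   30  -69  -34   36  -69  -24  -16  -11  -37   41    8   14]
 [ 311  121  -21    7   88   55   79   95  103  108  107  106  106  104]
 [ -19  -25  -18  -12  -11   -7   -3   -3    0    3    3    3    2    2]] 9.4167 end mean Ty 26.3
[[ -45   23   88  -28  -71  131   13  -70   55  134 -116  -35  139   33]
 [   9  -70  -30   21   51    8  -29   38   20    7  -22   34   -4   22]
 [  -9    0  -25   63   -5   44   -9   54  -40    7  -58  -16 -103  -26]
 [ 102  102  101  100  100  100  100   99   99  100   99   99  100   99]
 [   1    1    1    1    0    1    0    0   -1   -1    2   -1    1   -2]] 10.1167 end mean Ty 19.2
```

>>> jog_arm(
  motion=[
    [0.62,-0.16,0,0,0],
    [0.62,-0.1,0,0,0],
    [0.62,0,0,0,0],
  ],
)

```text
t: 10.42
tcp_pos: [496.5, 314.9, 107.2]
tool_rot: [-3.131, -0.024, -3.133]
wrist_force: [0.0, -0.7, -4.7]
finger_gap: 59.5
```

```bash
python3 s.py;python3 s.py
```

```text
[[   0  -33  -27 -161   49   -4  -88 -146  -78   24  -47 -153 -183  -13]
 [ -35  -30   46   35   -7  -30   22   31  -37    6   18  -35   -3    0]
 [   3   29   26   28   60    1  -27   67   16   63  -54  -88  -28  -26]
 [-157   47  275  260  209  168  137  150  139  133  131  131  133  135]
 [  22   20   13    8    6    5    4    2    1    0   -1   -2   -3   -3]] 11.0667 end mean Ty -85.4
[[  30  -27 -144 -105   55  -23 -104 -181  -34   35 -136 -143  -31  125]
 [ -43   26   21   18   -6   -6   41   35  -72  -13   -7   -3   12  -18]
 [  55 -102   10  -29   67   15  -97    4   -9   12   37   11   42  -29]
 [ 137  139  139  140  141  142  141  141  142  142  142  141  141  142]
 [   0   -1   -3   -1   -2    1    0   -2   -1    0   -1    0    1    0]] 11.7667 end mean Ty -58.6
```

Torque about y flips repeatably with shake direction: about +20 mNm after +x and about -60 mNm after -x. That fits a 110 g ball moving ±45 mm (2×49 mNm). I'll put this tin in the tray, then check another tin as a reference.

>>> jog_arm(
  motion=[
    [0.62,0,0,0.13,0],
    [0.62,0,0,0.13,0],
    [0.62,0,0,0.13,0],
    [0.62,0.02,-0.06,0,0],
    [0.62,0.02,-0.12,0,0],
    [0.62,0.02,-0.16,0,0],
    [0.62,0.02,-0.16,0,0],
    [0.62,0.02,-0.16,0,0],
    [0.62,0.02,-0.16,0,0],
    [0.62,0.02,-0.16,0,0],
  ],
)

```text
t: 12.65
tcp_pos: [534.6, 70.4, 211.3]
tool_rot: [-3.138, -0.013, -3.119]
wrist_force: [1.1, 0.8, -4.7]
finger_gap: 59.3
```

>>> jog_arm(
  motion=[
    [0.62,0.02,-0.16,0,0],
    [0.62,0.02,-0.16,0,0],
    [0.62,0.02,-0.16,0,0],
    [0.62,0.02,-0.16,0,0],
    [0.62,0.02,-0.16,0,0],
    [0.62,0.02,-0.16,0,0],
    [0.62,0.02,-0.16,0,0],
    [0.62,0.02,-0.12,0,0],
    [0.62,0,-0.06,0,0],
    [0.62,0,0,0,0],
  ],
)

```text
t: 13.48
tcp_pos: [572.4, -277.3, 212.8]
tool_rot: [-3.133, -0.007, -3.128]
wrist_force: [0.7, 0.3, -3.9]
finger_gap: 59.6
```

>>> jog_arm(
  motion=[
    [0.62,-0.01,-0.11,0,0],
    [0.62,-0.01,-0.11,0,0],
    [0.62,0,0,-0.1,0],
    [0.62,0,0,-0.13,0],
    [0.62,0,0,-0.13,0],
    [0.62,0,0,-0.08,0],
    [0.62,0,0,0,0],
    [0.62,0,0,0,0],
  ],
)

```text
t: 14.15
tcp_pos: [567.5, -333.0, 101.0]
tool_rot: [-3.135, -0.003, -3.131]
wrist_force: [-0.1, -0.4, -3.7]
finger_gap: 59.5
```

```bash
python3 - <<'E'
from h import *
im,d=capture("side");cv2.imwrite("pics/side1.png",cv2.resize(im[60:260,180:460],None,fx=2.8,fy=2.8,interpolation=cv2.INTER_CUBIC))
for x in nets.masks_of("tin_a","side"):
    P,u,v=world("side",d,x["pixels"])
    if len(P)>50: print(round(x["conf"],2),x["box"],np.median(P,0).round(),np.percentile(P[:,2],[1,99]).round(),im[v,u].mean(0).round())
E
```

```text
0.89 [212.6, 247.3, 73.5, 52.0] [588. 111.  78.] [ 3. 84.] [70. 89. 66.]
0.86 [389.2, 106.9, 48.5, 62.7] [ 329. -334.   72.] [ 4. 85.] [ 18.  70. 126.]
0.84 [267.1, 181.7, 64.6, 49.7] [534. -70.  75.] [ 3. 84.] [71. 88. 68.]
0.82 [280.2, 83.7, 64.3, 50.7] [ 553. -305.  124.] [  7. 152.] [67. 80. 70.]
```

View pics/side1.png

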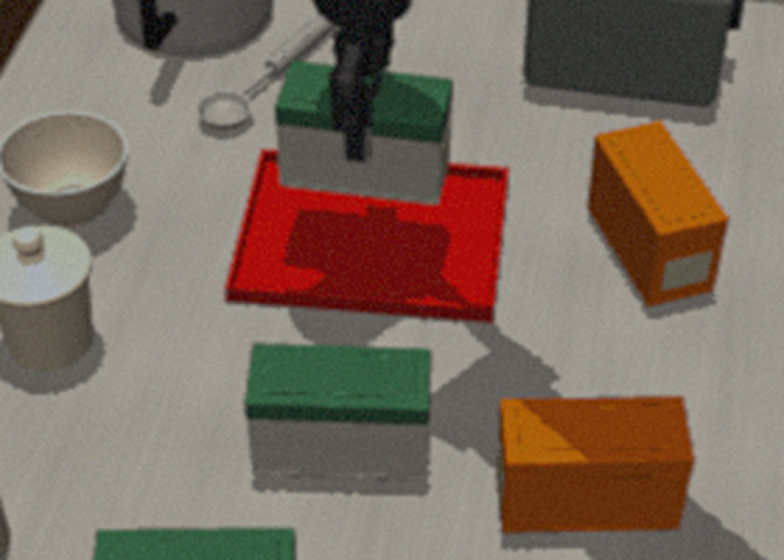

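The side view shows the held tin level above the tray at crop pixel (360,130). I'll lower it.

>>> jog_arm(
  motion=[
    [0.62,0,0,-0.08,0],
    [0.62,0,0,-0.08,0],
    [0.62,0,0,-0.03,0],
    [0.62,0,0,0,0],
    [0.62,0,0,0,0],
  ],
)

```text
t: 14.67
tcp_pos: [576.4, -336.7, 65.9]
tool_rot: [-3.123, 0.015, -3.129]
wrist_force: [0.2, 0.1, -5.1]
finger_gap: 59.2
```

>>> jog_arm(
  motion=[
    [0.62,-0.015,0,-0.05,0],
    [0.62,-0.01,0,-0.03,0],
    [0.62,0,0,-0.02,0],
    [0.62,0,0,0,0],
    [0.62,0,0,0,0],
  ],
)

```text
t: 15.08
tcp_pos: [572.7, -338.8, 44.3]
tool_rot: [-3.118, 0.022, -3.129]
wrist_force: [0.7, -0.2, -3.9]
finger_gap: 59.8
```

>>> jog_arm(
  motion=[
    [0.62,0,0,-0.016,0],
    [0.62,0,0,-0.012,0],
    [0.62,0,0,-0.006,0],
    [0.62,0,0,0,0],
    [0.62,0,0,0,0],
  ],
)

```text
t: 15.5
tcp_pos: [574.7, -339.9, 40.5]
tool_rot: [-3.117, 0.024, -3.129]
wrist_force: [0.2, -0.4, -4.8]
finger_gap: 59.2
```

>>> jog_arm(
  motion=[
    [0.62,0,0,-0.012,0],
    [0.62,0,0,-0.012,0],
    [0.62,0,0,0,0],
    [0.62,0,0,0,0],
  ],
)

```text
t: 15.83
tcp_pos: [576.7, -340.7, 40.3]
tool_rot: [-3.116, 0.026, -3.128]
wrist_force: [0.8, -0.4, -4.4]
finger_gap: 59.1
```

>>> jog_arm(
  motion=[
    [0.62,-0.02,0.005,-0.03,0],
    [0.62,0,0,0,0],
    [0.62,0,0,0,0],
  ],
)

```text
t: 16.08
tcp_pos: [580.4, -342.6, 41.8]
tool_rot: [-3.109, 0.044, -3.129]
wrist_force: [1.6, -0.2, -4.8]
finger_gap: 59.4
```

>>> jog_arm(
  motion=[
    [0.75,0,0,0,0],
    [0.85,0,0,0,0],
    [1,0,0,0,0],
    [1,0,0,0,0],
    [1,0,0,0,0],
  ],
)

```text
t: 16.5
tcp_pos: [580.1, -343.3, 40.1]
tool_rot: [-3.108, 0.044, -3.129]
wrist_force: [-0.7, -0.1, -0.1]
finger_gap: 85.4
```

>>> jog_arm(
  motion=[
    [1,0,0,0.08,0],
    [1,0,0,0.16,0],
    [1,0,0,0.16,0],
    [1,0,0,0.16,0],
    [1,0,0,0.16,0],
    [1,0,0.16,0,0],
    [1,0,0.16,0,0],
    [1,0,0.16,0,0],
    [1,0,0.16,0,0],
    [1,0,0,0,0],
  ],
)

```text
t: 17.33
tcp_pos: [575.3, -179.3, 225.5]
tool_rot: [-3.111, 0.043, -3.138]
wrist_force: [-0.5, -0.9, -0.4]
finger_gap: 85.4
```

```bash
cat > v.py <<'E'
from h import *
for cam in("top","side"):
    im,d=capture(cam);cv2.imwrite(f"pics/{cam}_l.png",im)
    for x in nets.masks_of("tin_a",cam):
        P,u,v=world(cam,d,x["pixels"])
        if len(P)<50: continue
        zt=np.percentile(P[:,2],95);Q=P[(P[:,2]>zt-7)&(P[:,2]<zt+6)]
        r=cv2.minAreaRect(Q[:,:2].astype(np.float32));A=np.c_[Q[:,:2]-Q[:,:2].mean(0),np.ones(len(Q))]
        k=np.linalg.lstsq(A,Q[:,2],rcond=None)[0]
        print(cam,round(x["conf"],2),np.round(r[0]),np.round(r[1]),round(r[2],1),"ztop",k[2].round(1),"slope",k[:2].round(3),"bgr",im[v,u].mean(0).round())
s=ctrl.observe();print(s["t"],np.round(s["tcp_pos"]),np.round(s["tool_rot"],3))
E
python3 v.py
```

```text
top 0.86 [385. -45.] [29. 59.] 70.6 ztop 80.4 slope [ 0.002 -0.055] bgr [ 52.  86. 142.]
top 0.84 [592.  93.] [131.  61.] 12.0 ztop 80.5 slope [-0.     0.003] bgr [ 89. 114.  86.]
top 0.82 [534. -89.] [131.  59.] 7.9 ztop 80.6 slope [ 0.    -0.017] bgr [68. 88. 65.]
top 0.71 [ 575. -336.] [136.  38.] 16.5 ztop 85.4 slope [0.003 0.002] bgr [70. 94. 68.]
top 0.69 [ 329. -360.] [ 62. 132.] 29.8 ztop 80.7 slope [ 0.002 -0.001] bgr [ 43. 112. 154.]
side 0.94 [593.  93.] [132.  65.] 12.2 ztop 80.9 slope [ 0.001 -0.008] bgr [70. 88. 66.]
side 0.85 [537. -92.] [132.  66.] 8.9 ztop 81.0 slope [ 0.002 -0.013] bgr [62. 76. 62.]
side 0.77 [ 330. -360.] [ 63. 136.] 29.4 ztop 81.0 slope [-0.004 -0.005] bgr [ 19.  69. 123.]
side 0.7 [349. -77.] [131.  66.] 12.8 ztop 80.9 slope [ 0.002 -0.009] bgr [ 13.  65. 127.]
side 0.56 [ 580. -341.] [132.  68.] 0.7 ztop 86.1 slope [ 0.002 -0.016] bgr [69. 83. 70.]
17.5333 [ 576. -186.  225.] [-3.106  0.043  3.141]
```

The tin stands flat in the tray: top at 85.5 mm, slope about 0. Next is the reference test on the tin at (536,-91), yaw 9°.

>>> jog_arm(
  motion=[
    [1,-0.05,0.12,0,0.1],
    [1,-0.05,0.12,0,0.1],
    [1,-0.05,0.12,0,0],
    [1,0,0,0,0],
    [1,0,0,-0.13,0],
    [1,0,0,-0.13,0],
    [1,0,0,-0.13,0],
    [1,0,0,0,0],
    [1,0,0,0,0],
  ],
)

```text
t: 18.28
tcp_pos: [541.3, -110.3, 126.2]
tool_rot: [-3.098, 0.05, -2.996]
wrist_force: [0.8, -0.6, 1.0]
finger_gap: 85.5
```

>>> jog_arm(
  motion=[
    [1,-0.04,0.08,0,0.01],
    [1,0,0,0,0],
    [1,0,0,-0.13,0],
    [1,0,0,-0.13,0],
    [1,0,0,-0.1,0],
    [1,0,0,0,0],
    [1,0,0,0,0],
  ],
)

```text
t: 18.87
tcp_pos: [545.4, -100.9, 47.6]
tool_rot: [-3.086, 0.074, -2.995]
wrist_force: [1.1, -0.4, 0.2]
finger_gap: 85.1
```

>>> jog_arm(
  motion=[
    [1,0,0.03,0.06,0],
    [1,0,0,0.16,0],
    [1,0,0,0.16,0],
    [1,0,0,0.16,0],
  ],
)

```text
t: 19.2
tcp_pos: [540.8, -94.6, 184.4]
tool_rot: [-3.09, 0.061, -2.998]
wrist_force: [0.2, -0.0, -1.0]
finger_gap: 85.6
```

>>> jog_arm(
  motion=[
    [1,0,0,0,0],
    [1,0,0,0,0],
  ],
)

```text
t: 19.37
tcp_pos: [550.5, -97.8, 202.0]
tool_rot: [-3.079, 0.088, -2.998]
wrist_force: [-0.2, 0.2, -0.6]
finger_gap: 85.2
```

>>> jog_arm(
  motion=[
    [1,0.16,0,0,0],
    [1,0.16,0,0,0],
    [1,0,0,0,0],
  ],
)

```text
t: 19.62
tcp_pos: [630.9, -99.1, 207.5]
tool_rot: [-3.076, 0.094, -3.0]
wrist_force: [0.1, -0.5, 0.1]
finger_gap: 85.5
```

>>> jog_arm(
  motion=[
    [1,-0.16,0,0,0],
    [1,-0.16,0,0,0],
    [1,0,0,0,0],
  ],
)

```text
t: 19.87
tcp_pos: [550.0, -99.5, 205.1]
tool_rot: [-3.077, 0.089, -2.999]
wrist_force: [-0.9, 1.0, -1.6]
finger_gap: 85.5
```

>>> jog_arm(
  motion=[
    [1,0,0,-0.16,0],
    [1,0,0,-0.16,0],
    [1,0,0,0,0],
    [1,0,0,0,0],
  ],
)

```text
t: 20.2
tcp_pos: [550.0, -101.2, 131.0]
tool_rot: [-3.074, 0.096, -3.0]
wrist_force: [0.2, 0.4, 0.7]
finger_gap: 85.4
```

>>> jog_arm(
  motion=[
    [1,0,0,0.04,0],
    [1,0,0,0.08,0],
    [1,0,0,0.08,0],
    [1,0,0,0.04,0],
    [1,0,0,0.02,0],
    [1,0,0,0,0],
  ],
)

```text
t: 20.7
tcp_pos: [555.1, -102.8, 212.5]
tool_rot: [-3.068, 0.109, -3.0]
wrist_force: [0.4, -0.7, 0.6]
finger_gap: 85.9
```

>>> jog_arm(
  motion=[
    [1,0,0,-0.16,0],
    [1,0,0,-0.16,0],
    [1,0,0,0,0],
    [1,0,0,0,0],
  ],
)

```text
t: 21.03
tcp_pos: [561.4, -104.2, 139.2]
tool_rot: [-3.062, 0.125, -2.999]
wrist_force: [0.9, 0.1, 0.8]
finger_gap: 85.5
```

The tool tilt drifts in a fixed direction, and a half turn gives the same grasp. Turning the tool half round should make further drift cancel what has built up.

>>> jog_arm(
  motion=[
    [1,-0.02,0,0.02,-0.158],
    [1,-0.02,0,0.02,-0.158],
    [1,0,0,0.02,-0.158],
    [1,0,0,0,-0.158],
    [1,0,0,0,-0.158],
    [1,0,0,0,-0.158],
    [1,0,0,0,-0.158],
    [1,0,0,0,-0.158],
    [1,0,0,0,-0.158],
    [1,0,0,0,-0.158],
  ],
)

```text
t: 21.87
tcp_pos: [556.9, -105.9, 173.7]
tool_rot: [-3.071, 0.139, 2.028]
wrist_force: [0.2, 0.8, -0.3]
finger_gap: 85.2
```

>>> jog_arm(
  motion=[
    [1,0,0,0,-0.158],
    [1,0,0,0,-0.158],
    [1,0,0,0,-0.158],
    [1,0,0,0,-0.158],
    [1,0,0,0,-0.158],
    [1,0,0,0,-0.158],
    [1,0,0,0,-0.158],
    [1,0,0,0,-0.158],
    [1,0,0,0,-0.158],
    [1,0,0,0,-0.158],
  ],
)

```text
t: 22.7
tcp_pos: [567.4, -106.3, 197.9]
tool_rot: [-3.095, 0.139, 0.775]
wrist_force: [-0.9, 0.5, -0.4]
finger_gap: 85.2
```

>>> jog_arm(
  motion=[
    [1,-0.03,0.02,0,-0.158],
    [1,-0.03,0.02,0,-0.158],
    [1,-0.03,0.02,0,-0.158],
    [1,-0.03,0,0,-0.158],
    [1,0,0,0,-0.15],
    [1,0,0,0,0],
    [1,0,0,0,0],
  ],
)

```text
t: 23.28
tcp_pos: [543.3, -92.4, 213.7]
tool_rot: [-3.105, 0.124, 0.151]
wrist_force: [0.3, -0.2, -0.7]
finger_gap: 85.1
```

>>> jog_arm(
  motion=[
    [1,0,0,-0.13,0],
    [1,0,0,-0.13,0],
    [1,0,0,-0.06,0],
    [1,0,0,0,0],
    [1,0,0,0,0],
  ],
)

```text
t: 23.7
tcp_pos: [549.4, -93.5, 139.8]
tool_rot: [-3.111, 0.11, 0.164]
wrist_force: [0.8, -0.8, 0.0]
finger_gap: 85.1
```

>>> jog_arm(
  motion=[
    [1,0,0,0.04,0],
    [1,0,0,0.08,0],
    [1,0,0,0.08,0],
    [1,0,0,0.04,0],
    [1,0,0,0.02,0],
    [1,0,0,0,0],
  ],
)

```text
t: 24.2
tcp_pos: [552.9, -93.9, 217.5]
tool_rot: [-3.115, 0.1, 0.17]
wrist_force: [1.6, -0.0, -0.2]
finger_gap: 85.2
```

>>> jog_arm(
  motion=[
    [1,-0.02,0,0.16,0],
    [1,0,0,0.16,0],
    [1,0,0,0,0],
    [1,0,0,-0.16,0],
    [1,0,0,-0.16,0],
    [1,0,0,0.16,0],
    [1,0,0,0.16,0],
    [1,0,0,0,0],
    [1,0,0,-0.16,0],
    [1,0,0,-0.16,0],
  ],
)

```text
t: 25.03
tcp_pos: [544.2, -92.9, 212.0]
tool_rot: [-3.114, 0.104, 0.173]
wrist_force: [-0.3, -0.1, -0.8]
finger_gap: 85.5
```

>>> jog_arm(
  motion=[
    [1,0,0,0,0],
    [1,0,0,0.16,0],
    [1,0,0,0.16,0],
    [1,0,0,0.16,0],
    [1,0,0,0,0],
    [1,0,0,0,0],
    [1,-0.02,0,-0.13,0],
    [1,0,0,-0.13,0],
    [1,0,0,-0.06,0],
    [1,0,0,0,0],
  ],
)

```text
t: 25.87
tcp_pos: [534.1, -91.7, 255.4]
tool_rot: [-3.111, 0.109, 0.175]
wrist_force: [-1.1, -0.4, -0.9]
finger_gap: 85.6
```

>>> jog_arm(
  motion=[
    [1,0,0,0,0],
    [1,-0.02,0,0.16,0],
    [1,-0.02,0,0.16,0],
    [1,0,0,0.16,0],
    [1,0,0,0,0],
    [1,0,0,0,0],
    [1,-0.02,0,-0.13,0],
    [1,0,0,-0.13,0],
    [1,0,0,-0.06,0],
    [1,0,0,0,0],
  ],
)

```text
t: 26.7
tcp_pos: [520.3, -92.0, 309.4]
tool_rot: [-3.118, 0.095, 0.175]
wrist_force: [-0.6, 0.0, 0.2]
finger_gap: 85.6
```

>>> jog_arm(
  motion=[
    [1,0,0,-0.1,-0.025],
    [1,0,0,-0.13,0],
    [1,0,0,-0.13,0],
    [1,0,0,-0.13,0],
    [1,0,0,-0.13,0],
    [1,0,0,-0.13,0],
    [1,0,0,-0.05,0],
    [1,0,0,0,0],
  ],
)

```text
t: 27.37
tcp_pos: [526.8, -93.4, 112.5]
tool_rot: [-3.125, 0.079, 0.154]
wrist_force: [-0.7, 0.1, -0.2]
finger_gap: 85.5
```

>>> jog_arm(
  motion=[
    [1,0.02,0.006,-0.1,0],
    [1,0,0,-0.12,0],
    [1,0,0,-0.08,0],
    [1,0,0,-0.03,0],
    [1,0,0,0,0],
  ],
)

```text
t: 27.78
tcp_pos: [540.2, -93.8, 35.2]
tool_rot: [-3.13, 0.067, 0.154]
wrist_force: [0.2, -0.5, 0.8]
finger_gap: 85.5
```

>>> jog_arm(
  motion=[
    [0.62,0,0,0,0],
    [0.62,0,0,0,0],
    [0.62,0,0,0,0],
    [0.62,0,0,0,0],
    [0.62,0,0,0,0],
  ],
)

```text
t: 28.2
tcp_pos: [544.9, -94.8, 41.5]
tool_rot: [-3.133, 0.059, 0.154]
wrist_force: [1.3, 1.2, -3.6]
finger_gap: 59.2
```

>>> jog_arm(
  motion=[
    [0.62,0,0,0.06,0],
    [0.62,0,0,0.12,0],
    [0.62,0,0,0.12,0],
    [0.62,0,0,0.1,0],
    [0.62,0,0,0,0],
    [0.62,0,0,0,0],
  ],
)

```text
t: 28.7
tcp_pos: [540.3, -94.1, 143.1]
tool_rot: [-3.132, 0.064, 0.154]
wrist_force: [-0.8, -0.3, -4.3]
finger_gap: 59.4
```

```bash
sed -i 's/range(14)/range(12)/' s.py; python3 s.py
```

```text
[[ -73 -121  -59  -37  -78 -107  -77  -84  -69  -57  -51 -116]
 [  29  -13    3   30   41   15   30  -27  -32   11  -24   13]
 [ -79  -39  -61  -37   26   26    6   34   61  -77  -38  -20]
 [ 199  577  405  304  307  332  352  363  368  368  367  364]
 [ -39   25   25   17    9    2    0   -1   -5   -5   -7   -6]] 29.25 end mean Ty -79.9
```

>>> jog_arm(
  motion=[
    [0.62,0.16,0.025,0,0],
    [0.62,0.1,0.015,0,0],
    [0.62,0,0,0,0],
  ],
)

```text
t: 29.55
tcp_pos: [599.2, -82.6, 137.7]
tool_rot: [-3.126, 0.079, 0.153]
wrist_force: [0.1, 0.1, -3.7]
finger_gap: 59.1
```

```bash
python3 s.py; python3 s.py
```

```text
[[-122  -86 -114 -155 -124 -131 -145 -151 -103  -69  -80 -154]
 [  30  -52    7   28  -35  -18  -21  -42   25   28   12   -6]
 [  14   43  -45    3  -75   25    5  -27   43   98   -5   43]
 [ 551  381  283  342  393  423  438  445  448  449  449  448]
 [ -19  -30  -21  -15  -11   -8   -3   -3   -1    1    2    2]] 30.1 end mean Ty -119.7
[[-147 -112 -132  -94 -139 -103  -77  -92 -133  -90 -104  -66]
 [  52   32  -20   20   25   -1   30   55   48  -27  -28  -34]
 [-120  -62  -76    1  -62   89    1  -16   66  -16   85  -32]
 [ 448  447  446  446  446  445  445  445  445  445  445  445]
 [   1    3    0    1    3    4    1    0    0    2    1    1]] 30.7 end mean Ty -100.5
```

>>> jog_arm(
  motion=[
    [0.62,-0.16,-0.025,0,0],
    [0.62,-0.1,-0.015,0,0],
    [0.62,0,0,0,0],
  ],
)

```text
t: 31.0
tcp_pos: [530.1, -93.0, 135.9]
tool_rot: [-3.125, 0.083, 0.154]
wrist_force: [-0.5, 0.3, -5.5]
finger_gap: 59.3
```

```bash
python3 s.py; python3 s.py
```

```text
[[ -12  -81 -178 -147 -125 -119 -131 -118  -86 -113  -76 -119]
 [   9  -37  -18   22  -60  -48  -16   22    4   -9    5  -32]
 [ -45  -11   42  -34   43  -22   94  100   12   -9  -14  -24]
 [ 222  412  606  566  498  450  423  410  404  402  403  404]
 [  25   22   13    8    6    5    3    2    0   -2   -1   -2]] 31.55 end mean Ty -110.8
[[ -89 -126  -87  -98 -148 -115  -59  -92 -116  -21  -85  -86]
 [ -12   -5   36  -28    2   10   19   -4  -53  -29  -12   -2]
 [ -52  -39   22  -42   -7   29  -34  -57   30  -74  -56   27]
 [ 406  408  409  411  412  412  413  413  413  413  414  414]
 [  -2   -1   -2   -3   -1   -1   -2    1    0    0   -1    1]] 32.15 end mean Ty -90.3
```

This is a clear contrast. The second tin's torque is quiet (σ about 28 mNm against about 95) and its mean doesn't change with shake direction, so the tin in the tray holds the ball. I'll set this one back down.

>>> jog_arm(
  motion=[
    [0.62,0,0,-0.08,0],
    [0.62,0,0,-0.11,0],
    [0.62,0,0,-0.09,0],
    [0.62,0,0,-0.04,0],
    [0.62,0,0,0,0],
    [0.62,0,0,0,0],
  ],
)

```text
t: 32.7
tcp_pos: [537.9, -93.8, 57.5]
tool_rot: [-3.13, 0.07, 0.154]
wrist_force: [0.3, -0.0, -3.4]
finger_gap: 59.2
```

```bash
python3 - <<'E'
from h import *
im,d=capture("side");cv2.imwrite("pics/side2.png",cv2.resize(im[100:270,200:440],None,fx=3,fy=3,interpolation=cv2.INTER_CUBIC))
for x in nets.masks_of("tin_a","side"):
    P,u,v=world("side",d,x["pixels"])
    if len(P)>50: print(round(x["conf"],2),np.median(P,0).round(),np.percentile(P[:,2],[1,99]).round(),im[v,u].mean(0).round())
s=ctrl.observe();print(np.round(s["tcp_pos"],1))
E
```

```text
0.96 [ 538. -318.   76.] [ 2. 90.] [70. 87. 69.]
0.91 [518. -71.  87.] [ 19. 104.] [69. 84. 69.]
0.82 [589. 111.  78.] [ 4. 85.] [71. 90. 67.]
0.56 [ 329. -333.   72.] [ 3. 85.] [ 17.  70. 127.]
[538.6 -94.   58.3]
```

View pics/side2.png

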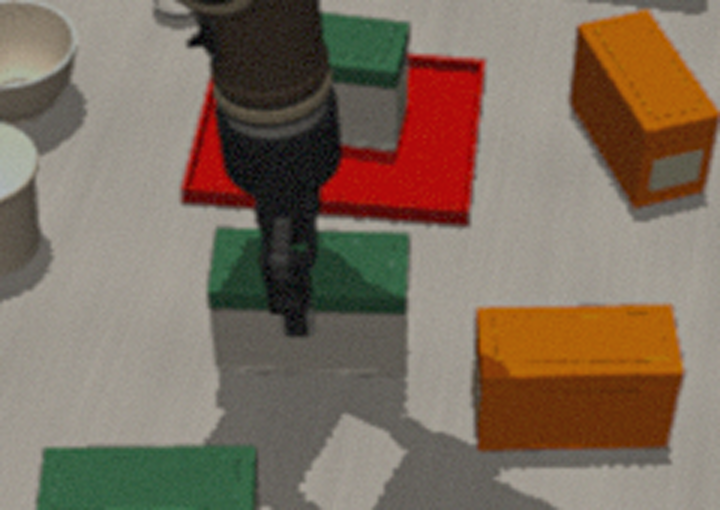

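The held tin is level, about 19 mm above the table at crop (310,300).

>>> jog_arm(
  motion=[
    [0.62,0,0,-0.04,0],
    [0.62,0,0,-0.03,0],
    [0.62,0,0,-0.01,0],
    [0.62,0,0,0,0],
  ],
)

```text
t: 33.13
tcp_pos: [542.3, -94.9, 40.7]
tool_rot: [-3.134, 0.061, 0.154]
wrist_force: [0.8, -0.8, -3.6]
finger_gap: 59.4
```

>>> jog_arm(
  motion=[
    [0.62,0,0,-0.025,0],
    [0.62,0,0,0,0],
    [0.62,0,0,0,0],
  ],
)

```text
t: 33.38
tcp_pos: [545.9, -95.4, 41.6]
tool_rot: [-3.135, 0.058, 0.154]
wrist_force: [-0.0, -0.3, -4.3]
finger_gap: 59.3
```

>>> jog_arm(
  motion=[
    [0.62,-0.01,0,-0.02,0],
    [0.62,-0.01,0,-0.02,0],
  ],
)

```text
t: 33.55
tcp_pos: [546.2, -95.8, 38.3]
tool_rot: [-3.137, 0.05, 0.153]
wrist_force: [-11.9, 8.7, 49.9]
finger_gap: 59.6
```

Contact with the table; releasing now.

>>> jog_arm(
  motion=[
    [0.75,0,0,0,0],
    [0.85,0,0,0,0],
    [1,0,0,0,0],
    [1,0,0,0,0],
    [1,0,0,0,0],
  ],
)

```text
t: 33.97
tcp_pos: [548.2, -96.4, 40.2]
tool_rot: [-3.14, 0.045, 0.154]
wrist_force: [-0.6, -1.3, 0.1]
finger_gap: 85.5
```

>>> jog_arm(
  motion=[
    [1,0,0,0.08,0],
    [1,0,0,0.16,0],
    [1,0,0,0.16,0],
    [1,0,0,0.16,0],
    [1,0,0,0.16,0],
    [1,-0.16,0.08,0,0],
    [1,-0.16,0.08,0,0],
    [1,-0.16,0.08,0,0],
    [1,-0.1,0.04,0,0],
    [1,0,0,0,0],
  ],
)

```text
t: 34.8
tcp_pos: [399.1, -27.6, 220.2]
tool_rot: [-3.135, 0.054, 0.15]
wrist_force: [0.4, 0.1, 0.0]
finger_gap: 85.1
```

```bash
python3 v.py
```

```text
top 0.96 [576. -89.] [57. 61.] 9.5 ztop 80.6 slope [-0.005 -0.   ] bgr [ 75. 100.  70.]
top 0.77 [ 579. -341.] [131.  63.] 1.0 ztop 85.5 slope [-0.002 -0.003] bgr [67. 87. 72.]
top 0.76 [345. -59.] [ 51. 130.] 83.0 ztop 80.9 slope [ 0.002 -0.02 ] bgr [ 51. 108. 143.]
top 0.59 [ 330. -360.] [ 61. 132.] 29.8 ztop 80.7 slope [-0.001 -0.002] bgr [ 40.  99. 138.]
top 0.57 [592.  94.] [131.  61.] 11.8 ztop 80.6 slope [-0.004 -0.002] bgr [ 78. 101.  74.]
side 0.88 [540. -95.] [131.  65.] 8.8 ztop 81.0 slope [ 0.002 -0.009] bgr [70. 88. 68.]
side 0.86 [ 331. -361.] [ 64. 136.] 29.2 ztop 81.1 slope [-0.001 -0.004] bgr [ 18.  69. 125.]
side 0.63 [593.  93.] [131.  64.] 11.5 ztop 81.0 slope [ 0.003 -0.01 ] bgr [69. 88. 65.]
side 0.59 [349. -77.] [131.  65.] 13.0 ztop 80.9 slope [ 0.003 -0.01 ] bgr [ 16.  71. 133.]
35.0 [405. -30. 222.] [-3.138  0.049  0.149]
```

View pics/side_l.png

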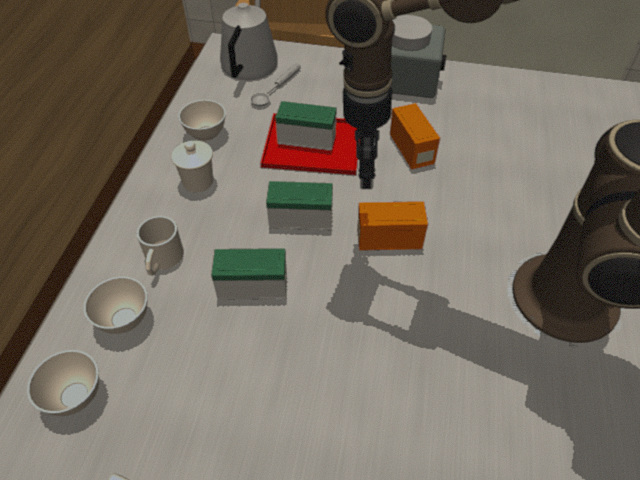

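The picture shows the tin in the tray at (306,125), with the other two green tins upright on the table at (300,205) and (249,275). The gripper is clear of everything.

```bash
python3 -c "
from bench import ctrl
print(ctrl.job_done())"
```

```text
the job is handed in; nothing more can be done
None
```

I shook two of the three green tins, found the ball in the leftmost one, stood it in the red tray, and handed the job in at about 35 s of the 72 s allowed. No verdict was reported.

- **Which tin:** The leftmost tin, which started at (507, 328), rattled. Its torque swung with a spread of about 95 mNm, and the mean flipped with each shake direction, from about +15 to about -60 mNm. That matches a 110 g ball rolling end to end.
- **Reference:** The tin at (536, -91) stayed quiet when shaken, with a spread of about 28 mNm and no flip. I set it back within about 5 mm of where it had stood. I did not shake the third tin, at (592, 93).
- **Last checks:** The tin in the tray stands flat at about (579, -341), its top at 85.5 mm, as expected on the 5 mm floor. The other two are upright on the table, tops at 80.6 to 81 mm. The gripper is open and touching nothing.
- **What went less well:**
    - The tool's tilt drifted up to about 0.14 rad during the jogs. I turned the gripper half round so that further drift reduced it.
    - Setting the second tin down pushed the wrist force to about 50 N for a moment, under the 120 N limit.
    - In the last top picture the arm hid part of that tin, so its final position comes from the side camera.

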